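Switch the dust suction to the blue branch and start it

TASK

Set the plaster-dust suction selector to the blue branch: with the fingertips push the upright tab on its rotary disc, without gripping it, until the pointer under the tab points squarely at the blue mark. Then press the green start button fully down and let it go, never before the selector is set. Leave the selector at blue, and do not lift or shift the beaker, the stone model or the tin.

Things in the scene. Friction and masses are not known exactly. Their poses are not given: they have to be found in the camera images.
- dial_centre (a point): Point on the vertical axis of the rotary disc, on the disc's top face, 59 mm above the worktop. The disc is grey, 124 mm across, with a low steel hub cap in its middle (34 mm across, 6 mm high). The point turns with the disc: its -x axis points from the axis outward along the tab.
- selector: Fixed grey housing with an aluminium top 45 mm above the worktop, 200 mm deep, 300 mm wide. Origin on the worktop under the disc's axis; -x to its near side, turned up to 0.22 rad. It reaches 115 mm from the axis to the near side, 85 mm to the far side (four black hose spigots, 32 mm long, stand out there), 150 mm to each side.
- dial (a joint): Angle of the disc in rad, growing anticlockwise seen from above, from -1.55 to 1.55. Steady friction (about 3 N at the tab), no click stops, no spring: it stays where it is left. At 0 the tab points straight to the housing's near side. The marks lie at -1.3, -0.62, 0.62 and 1.3; the disc starts between -0.33 and 0.33, between the two middle marks.
- tab_mid (a point): Middle of the upright tab, 48 mm from the disc's axis, 77 mm above the worktop. The tab is a black fin with a white core, fixed on the disc: 36 mm long along the radius (30 to 66 mm from the axis), 16 mm thick, its foot on the disc's top at 59 mm and its top 95 mm above the worktop.
- pointer (a point): Imaginary point in line with the tab, 92 mm from the disc's axis, where the white pointer nose under the tab's outer end is aimed; 49 mm above the worktop. It lies over the centre of a mark when the disc stands at that mark.
- tab_left: The tab's black cheek, 5 mm thick, on the left seen from the robot when the joint is at 0; pushing it turns the disc anticlockwise. Origin on the disc's axis, 47 mm above the worktop. Pressing on both cheeks at once counts as gripping.
- tab_right: The tab's other black cheek; pushing it turns the disc clockwise. Origin on the disc's axis, 47 mm above the worktop.
- mark_blue: Blue round mark, 21 mm across and 4 mm thick, fixed on the housing's top, 92 mm from the disc's axis. Origin at the centre of its underside, 45 mm above the worktop. The four marks are in a different order each time.
- mark_yellow: Yellow mark, otherwise the same.
- mark_red: Red mark, otherwise the same.
- mark_white: White mark, otherwise the same.
- start_top (a point): Centre of the top of the green round push button (32 mm across), 56 mm above the worktop when up. It stands 10 mm out of its round black collar (48 mm across).
- start_box: Fixed white switch box, 70 x 70 x 34 mm, beside the housing on the left or the right; the green button sits on its top. Origin at the centre of its underside.
- start (a joint): Travel of the green button in m: 0 up, 0.006 fully down; a spring returns it, fully down takes about 5 N.
- beaker: Loose grey-white measuring beaker, 68 mm across, 85 mm high, beside the housing on the side where the switch box is not. Origin at the centre of its underside.
- stone_model_1: Loose light blue stone model of a jaw, 61 x 74 x 25 mm, to the left of the work. Origin at the centre of its underside.
- pin_tin: Loose round white tin, 65 mm across, 26 mm high, to the right of the work. Origin at the centre of its underside.
Mind the look-alikes: they are no part of the job. What is shaped like the start_box but orange or purple is not meant.

How it is judged:
By the outcome, as a careful person would: the job done as asked, in the order asked, and still so for the second after the job is handed in, with the robot touching nothing.
It also fails if it takes over 48 s, if anything falls off the work surface, if the arm or the gripper's body presses on something with over 40 N, if the wrist force passes 120 N, or if a joint passes its speed limit or range.

ROBOT

A 6-joint arm with a two-finger parallel gripper is mounted at the origin on a cart in front of the work surface, level with it; the furniture and walls round the work are solid. World frame = base frame: x ahead of the robot, y to its left, z up, the work surface at z = 0. Lengths are in m, angles in rad, forces in N, time in s.
With the tool pointing down it reaches from about 0.25 to 0.775 m from the base axis. Payload 4 kg.
Tool frame: the origin (TCP) lies at the very end of the fingers, on their centre line; the grasp point (between the pads) lies 19 mm behind it; z points along the fingers, y is the line along which they close (so a half turn about z gives the same grasp; the last joint's range is limited). The gripper opens to 94 mm and grips with 3 to 60 N. Pads are 16 mm wide; open, the fingers measure 119 mm over their backs; the gripper's body (75 mm by 177 mm) begins 78 mm behind the grasp point.
Start: joints at [-1.381, 0.087, 1.371, -0, 1.684, -0.103], TCP at [0.159, -0.527, 0.167] pointing down, gripper open.
Joint ranges: [-3.1, 3.1], [-0.76, 2.03], [0.27, 2.55], [-1.08, 4.22], [0.17, 2.65], [-2.57, 2.57]. Speed limits (rad/s): [2.79, 2.79, 3.14, 3.14, 3.14, 3.14].

INTERFACE

Orientations are given as [roll, pitch, yaw] about the fixed x, y, z axes, in that order (R = Rz(yaw) Ry(pitch) Rx(roll)).
In Python, from bench import robot, snapshot, finder gives the robot as it stands.
- The arm moves only by the tool drive_tool, never from a script. Its argument "deltas" is text: rows parted by semicolons, each of 7 numbers parted by spaces: the shift along the tool's x, y, z each as a share of 100 mm, from -1 to 1, then the turn, a rotation vector about the tool's x, y, z each as a share of 90 degrees, from -1 to 1, then the finger opening in mm, from 0 to 94. In form: tx ty tz rx ry rz gripper; .... A call has 1 to 5 rows; each row is the pose to reach, as a shift and turn from the pose commanded when the call began, along the tool's axes at that moment; what a row does not reach only later rows make up. A row lasts 1/10 s, in which the tool goes at most 50 mm and 8.59 degrees, less where a joint would pass 70% of its speed; a pose out of reach is approached as far as the arm can. A call with a number of a shift or a turn outside -1 to 1 is refused whole. A call with a gripper value outside its range is refused whole. The fingers move at their own pace and stop on an object; the grip force is fixed at half the most. Time passes only in rows, so rows that repeat a pose let the fingers close. It gives the time, the measured TCP pose, the force, the opening and the grip force at its end, in the units of the state.
- robot.get_obs(): the state, without advancing time (a new reading comes with each control period).
- snapshot(name): name is "scene" or "top" or "wrist"; returns a dict with "img" (384x512x3 uint8, red, green, blue), "fx", "fy", "cx", "cy" (pixels), "D" ([k1, k2, p1, p2, k3] as OpenCV has them; the pictures are not rectified), "T" (4x4, takes a point from camera to world coordinates); the wrist camera has in their place "hand_eye" (4x4, takes a point from camera to tool coordinates, whose origin is the TCP and whose axes are the flange's). Camera axes: x right, y up, looking along -z (the intrinsics and any distortion apply to the point x, -y, -z); pixel columns grow to the right and rows downward; lengths in m; the calibration is good to about 2 mm. A picture is of the moment at which its call begins: read the wrist's pose just before it. There is no depth.
- robot.close_job(): hands the job in; it is judged then, once.
Trained networks look in the newest picture that a camera, given by its name, has taken for a name from the list of things; names that differ only in an ending like _2 or _b are one class to them, and where a whole thing is asked for, a point or a joint stands for the part that bears it (a point fixed in the world has none). Each returns a list of dicts, best first, with "confidence" (0 to 1); they miss things now and then, are a little off and sometimes report something else, mostly with a low value. They report only what shows in the picture. A call takes as long as a camera call. They do not tell look-alikes from the thing itself.
- finder.look_for(camera, thing): "xy" ([column, row] in pixels, amid what is visible of it).
- finder.masks_of(camera, thing): "region" (384x512 bool, what is visible of it) and "xy" ([column, row] in pixels, amid what is visible of it).
- finder.landmark_of(camera, thing): "xy" ([column, row] in pixels: a listed point, or the origin of a listed thing).
The state is a dict: "time": time; "joint_positions": joint angles; "qvel": joint speeds; "joint_torque": joint torques, N m; "tool_pos": TCP position; "ee_rot": TCP orientation; "wrist_force": force on the tool from outside, world axes, zero at the start; "wrist_torque": the same for the moment, N m; "width": finger opening in m; "finger_force": force on a finger pad.
Only numpy, scipy, OpenCV 4.12 (cv2) and the standard library are available. Lean on these libraries where they do the work, as an engineer would, in place of code of your own. Each camera call takes 0.05 s, during which the arm holds its last target. There are 200 camera calls.

## Working session

There is one attempt and no reset: what is moved stays moved. The work goes in short steps, Python scripts to look and compute and a tool call to move; the robot and the scene stay as the last step left them, time stands still between calls to the robot, and variables do not carry over. Pictures are saved under pics/ and viewed, at most 10 in all, crops included, and the job is handed in when it is done.

Besides the shell and the picture viewer there is one more tool, called after "Emit:" as name(argument=value, ...), one argument or row to a line, values as JSON. drive_tool: Moves the arm, as the interface text tells. Shift numbers are shares of 100 mm and turn numbers shares of 90 degrees, none past 1 either way. Its arguments: {"type":"object","properties":{"deltas":{"type":"string"}},"required":["deltas"]}

```bash
mkdir -p pics; cat > h.py <<'E'
import numpy as np, cv2
from bench import robot, snapshot, finder
def T_tool():
    o=robot.get_obs(); r=o["ee_rot"]
    from scipy.spatial.transform import Rotation as R
    T=np.eye(4); T[:3,:3]=R.from_euler('xyz',r).as_matrix(); T[:3,3]=o["tool_pos"]; return T
def shot(n):
    Tt=T_tool(); s=snapshot(n)
    if "T" not in s: s["T"]=Tt@s["hand_eye"]
    return s
def ray(s,uv,z):
    K=np.array([[s["fx"],0,s["cx"]],[0,s["fy"],s["cy"]],[0,0,1.]])
    p=cv2.undistortPoints(np.array([[uv]],float),K,np.array(s["D"],float))[0,0]
    d=s["T"][:3,:3]@np.array([p[0],-p[1],-1]); o=s["T"][:3,3]
    return o+d*(z-o[2])/d[2]
def save(s,n,crop=None,f=1):
    im=s["img"][:,:,::-1]
    if crop: a,b,c,d=crop; im=im[b:d,a:c]
    cv2.imwrite(f"pics/{n}.png",cv2.resize(im,None,fx=f,fy=f,interpolation=cv2.INTER_CUBIC))
Z=dict(dial_centre=.059,tab_mid=.077,pointer=.049,mark_blue=.045,mark_yellow=.045,mark_red=.045,mark_white=.045,start_top=.056,start_box=0,beaker=0,stone_model_1=0,pin_tin=0,selector=0)
E
python3 - <<'E'
from h import *
np.set_printoptions(precision=4,suppress=True)
o=robot.get_obs(); print(o["tool_pos"],o["ee_rot"],o["time"])
for c in ("top","scene"):
    s=shot(c); save(s,c,f=1.5)
    for k,z in Z.items():
        for r in finder.landmark_of(c,k)[:2]:
            print(c,k,np.round(r["xy"],1),round(r["confidence"],2),ray(s,r["xy"],z))
E
```

```text
[ 0.1586 -0.526   0.1654] [-3.1394 -0.0003  0.2928] 0.0
top dial_centre [213.5 190.5] 0.66 [0.5065 0.1206 0.059 ]
top tab_mid [211.1 203.5] 0.96 [0.4576 0.126  0.077 ]
top pointer [206.4 216.2] 0.91 [0.4136 0.1442 0.049 ]
top mark_blue [200.2 211.2] 0.38 [0.4314 0.1679 0.045 ]
top mark_yellow [230.1 207.6] 0.46 [0.4471 0.0596 0.045 ]
top mark_red [238.  195.8] 0.52 [0.4907 0.0321 0.045 ]
top mark_white [189.7 198.6] 0.43 [0.4765 0.2079 0.045 ]
top start_top [217.  196.8] 0.69 [0.4842 0.1075 0.056 ]
top start_top [383.1 205.8] 0.63 [ 0.4649 -0.4942  0.056 ]
top start_box [302.6 219.3] 0.92 [ 0.4131 -0.2085  0.    ]
top start_box [268.7 186.8] 0.77 [ 0.532  -0.0802  0.    ]
top beaker [158.5 192. ] 0.75 [0.5031 0.3336 0.    ]
top stone_model_1 [130.4 195.4] 0.5 [0.4878 0.4402 0.    ]
top stone_model_1 [239.3 199.9] 0.45 [0.4802 0.0285 0.    ]
top pin_tin [303.4 192.1] 0.61 [ 0.5149 -0.2104  0.    ]
top selector [231.5 209. ] 0.7 [0.4455 0.0567 0.    ]
top selector [219.3 192.8] 0.62 [0.5052 0.1041 0.    ]
scene dial_centre [224.4 218.1] 0.64 [0.5021 0.1132 0.059 ]
scene dial_centre [20
[... 330 characters left out ...]
ne mark_red [248.9 208.5] 0.41 [0.4854 0.0309 0.045 ]
scene mark_red [223.8 219.9] 0.16 [0.5077 0.112  0.045 ]
scene mark_white [206.7 247. ] 0.46 [0.4711 0.2095 0.045 ]
scene start_top [220.6 221.2] 0.68 [0.5036 0.127  0.056 ]
scene start_top [322.8 179.6] 0.62 [ 0.394 -0.206  0.056]
scene start_box [304.8 152.7] 0.89 [ 0.5543 -0.317  -0.    ]
scene start_box [267.2 188.4] 0.77 [ 0.5317 -0.0978  0.    ]
scene beaker [168.6 278.5] 0.97 [0.4954 0.3318 0.    ]
scene stone_model_1 [132.7 315.4] 0.94 [0.4756 0.4608 0.    ]
scene pin_tin [293.7 174.9] 0.73 [ 0.5096 -0.2047 -0.    ]
scene selector [265.9 179.5] 0.66 [ 0.563  -0.1248 -0.    ]
scene selector [225.  230.7] 0.57 [0.5041 0.1153 0.    ]
```

View pics/top.png

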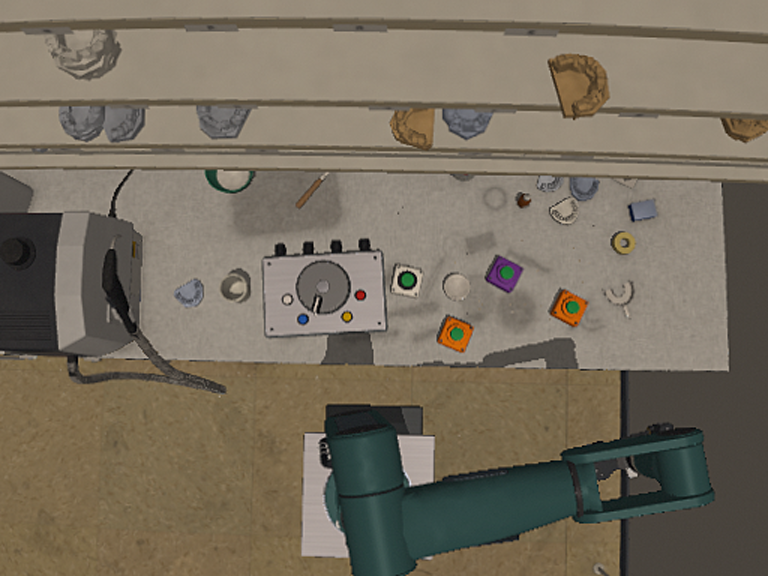

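View pics/scene.png

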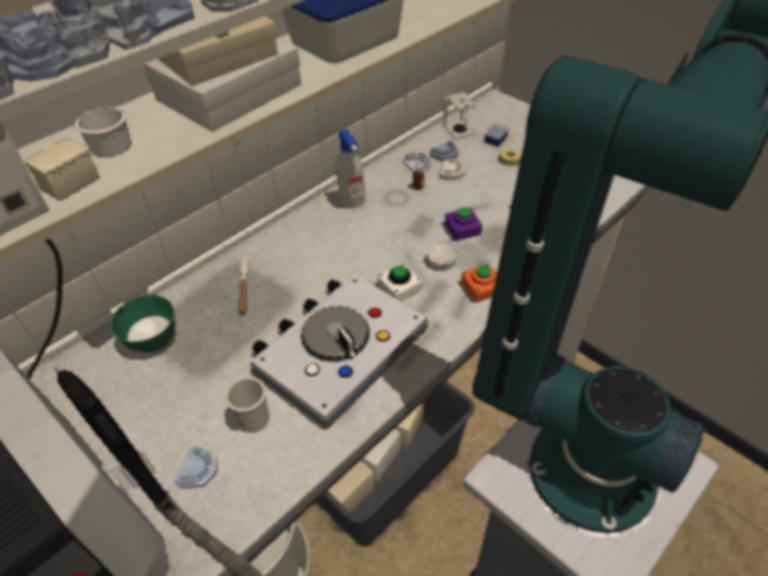

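The top view shows the housing with its disc at about (323,290) in the 1.5x picture. The marks, left to right, are white (287,299), blue (303,319), yellow (347,316) and red (360,295). There are four button boxes: white (407,281), orange (457,333), orange (569,307) and purple (505,273). The white one next to the housing fits start_box, and the others are look-alikes. Blue lies clockwise of the tab, so I'll push the right cheek. I'll move closer first.

Emit:
drive_tool(
  deltas="0.34 -0.43 -0.11 0 0 0 0; 0.68 -0.87 -0.225 0 0 0 0; 0.68 -0.87 -0.225 0 0 0 0",
)

```text
time: 1.7
tool_pos: [0.2002, -0.4213, 0.1909]
ee_rot: [3.139, -0.001, 0.295]
wrist_force: [-0.1, -0.6, -0.2]
width: 0.0734
finger_force: 0.0
```

Emit:
drive_tool(
  deltas="0.34 -0.43 -0.11 0 0 0 0; 0.68 -0.87 -0.225 0 0 0 0; 0.68 -0.87 -0.225 0 0 0 0",
)

```text
time: 2.0
tool_pos: [0.24, -0.3187, 0.2135]
ee_rot: [3.138, -0.001, 0.296]
wrist_force: [0.1, 0.1, 1.8]
width: 0.0498
finger_force: 0.0
```

Emit:
drive_tool(
  deltas="0.34 -0.43 -0.11 0 0 0 0; 0.68 -0.87 -0.225 0 0 0 0; 0.68 -0.87 -0.225 0 0 0 0",
)

```text
time: 2.3
tool_pos: [0.2801, -0.216, 0.2357]
ee_rot: [3.139, -0.002, 0.297]
wrist_force: [-0.4, -1.1, 0.1]
width: 0.0254
finger_force: 0.0
```

Emit:
drive_tool(
  deltas="0.34 -0.43 -0.11 0 0 0 0; 0.68 -0.87 -0.225 0 0 0 0; 0.68 -0.87 -0.225 0 0 0 0",
)

```text
time: 2.6
tool_pos: [0.3203, -0.1125, 0.258]
ee_rot: [3.14, -0.003, 0.298]
wrist_force: [1.2, -0.2, 0.1]
width: 0.0023
finger_force: 0.0
```

Emit:
drive_tool(
  deltas="0.34 -0.43 -0.11 0 0 0 0; 0.68 -0.87 -0.225 0 0 0 0; 0.68 -0.87 -0.225 0 0 0 0",
)

```text
time: 2.9
tool_pos: [0.3604, -0.009, 0.2799]
ee_rot: [3.141, -0.002, 0.299]
wrist_force: [-0.7, -0.2, -0.7]
width: 0.0003
finger_force: 0.0
```

Emit:
drive_tool(
  deltas="0.34 -0.43 -0.11 0 0 0 0; 0.68 -0.87 -0.225 0 0 0 0; 0.68 -0.87 -0.225 0 0 0 0; 0.68 -0.87 -0.225 0 0 0 0",
)

```text
time: 3.3
tool_pos: [0.3996, 0.0917, 0.3012]
ee_rot: [3.141, 0.001, 0.296]
wrist_force: [-0.1, -1.1, 0.8]
width: 0.0006
finger_force: 0.0
```

```bash
cat > m.py <<'E'
from h import *
import sys
np.set_printoptions(precision=4,suppress=True)
o=robot.get_obs(); print(o["tool_pos"],o["ee_rot"],o["time"],o["wrist_force"],o["width"])
s=shot("wrist"); save(s,sys.argv[1],f=1.5)
for k in ("dial_centre","tab_mid","pointer","mark_blue","mark_yellow","mark_red","mark_white","start_top","start_box"):
    for r in finder.landmark_of("wrist",k)[:2]:
        print(k,np.round(r["xy"],1),round(r["confidence"],2),ray(s,r["xy"],Z[k]))
print(s["hand_eye"])
E
python3 m.py w1
```

```text
[0.3996 0.0917 0.3012] [3.1409 0.0008 0.2958] 3.3 [-0.0837 -1.1349  0.8323] 0.0005951176321554036
dial_centre [251.5  96.1] 0.71 [0.5033 0.1234 0.059 ]
pointer [226.8 147.1] 0.62 [0.411  0.1401 0.049 ]
mark_blue [214.5 137.4] 0.59 [0.4204 0.1652 0.045 ]
mark_yellow [273.6 148.8] 0.59 [0.4314 0.061  0.045 ]
mark_yellow [299.8 126.7] 0.18 [0.4806 0.0298 0.045 ]
mark_red [251.4  97.5] 0.52 [0.5018 0.1231 0.045 ]
mark_red [299.8 126.4] 0.42 [0.481  0.0299 0.045 ]
mark_white [201.9  99.2] 0.5 [0.4753 0.2016 0.045 ]
start_top [501.  152.2] 0.81 [ 0.5474 -0.3271  0.056 ]
start_top [403.3 214. ] 0.77 [ 0.389  -0.2072  0.056 ]
start_box [474.3 149.4] 0.86 [ 0.5435 -0.324   0.    ]
start_box [390.2 201.9] 0.84 [ 0.3943 -0.2079  0.    ]
[[-0.0006  0.9574  0.2886  0.084 ]
 [ 1.      0.0005  0.0005 -0.001 ]
 [ 0.0004  0.2886 -0.9574 -0.2186]
 [ 0.      0.      0.      1.    ]]
```

View pics/w1.png

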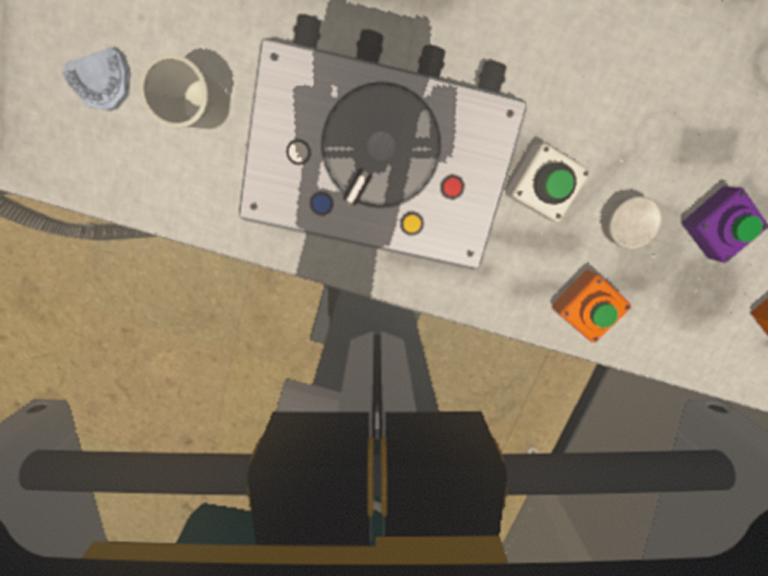

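The wrist view (1.5x) shows the disc at (381,145), blue (321,203), yellow (412,223), red (452,187), white (298,152) and the tab around (358,187). The white box with the green button is at (559,183). I'll refine these positions by colour.

```bash
cat > fit.py <<'E'
from h import *
from scipy.optimize import least_squares
import sys
np.set_printoptions(precision=4,suppress=True)
R={'blue':((95,135),80,30),'yellow':((18,35),130,100),'red':((0,9),110,80),'green':((45,80),110,40)}
def blobs(s,name,lo=40):
    h=cv2.cvtColor(s["img"],cv2.COLOR_RGB2HSV); (a,b),sm,vm=R[name]
    m=((h[...,0]>=a)&(h[...,0]<=b)&(h[...,1]>=sm)&(h[...,2]>=vm)).astype(np.uint8)
    n,l,st,c=cv2.connectedComponentsWithStats(m)
    return [(c[i],st[i,4]) for i in range(1,n) if st[i,4]>=lo]
def markfit(s,exp):
    P={}
    for k,e in exp.items():
        c=[ray(s,c,.049) for c,_ in blobs(s,k)]
        c=[q for q in c if np.linalg.norm(q[:2]-e)<.025]
        if c: P[k]=min(c,key=lambda q:np.linalg.norm(q[:2]-e))[:2]
    A={'blue':-.62,'yellow':.62,'red':1.3}
    f=lambda x:np.concatenate([np.array([x[0]-.092*np.cos(x[2]+A[k]),x[1]-.092*np.sin(x[2]+A[k])])-p for k,p in P.items()])
    r=least_squares(f,[.503,.117,.06]); return P,r.x,r.fun
EXP={'blue':(.424,.164),'yellow':(.431,.061),'red':(.481,.030)}
if __name__=="__main__":
    s=shot("wrist"); P,x,res=markfit(s,EXP); print(P,"\ncentre,yaw",x,"res",res)
    print("green",[(ray(s,c,.056),a) for c,a in blobs(s,'green')])
    p=x[:2]; 
    m=finder.masks_of("wrist","tab_mid")
    for r in m[:2]: print(r["xy"],r["confidence"],r["region"].sum(),ray(s,r["xy"],.085))
    save(s,sys.argv[1],(180,60,420,220),3.3)
E
python3 fit.py w2
```

```text
{'blue': array([0.4238, 0.1666]), 'yellow': array([0.4322, 0.0606]), 'red': array([0.4852, 0.0295])} 
centre,yaw [0.5026 0.1197 0.0804] res [-0.0001  0.0003  0.0001 -0.0002  0.     -0.0001]
green [(array([ 0.5239, -0.0838,  0.056 ]), np.int32(250)), (array([ 0.5461, -0.3205,  0.056 ]), np.int32(254)), (array([ 0.3958, -0.203 ,  0.056 ]), np.int32(179))]
[253.5, 97.3] 0.69 4934 [0.5005 0.118  0.085 ]
```

View pics/w2.png

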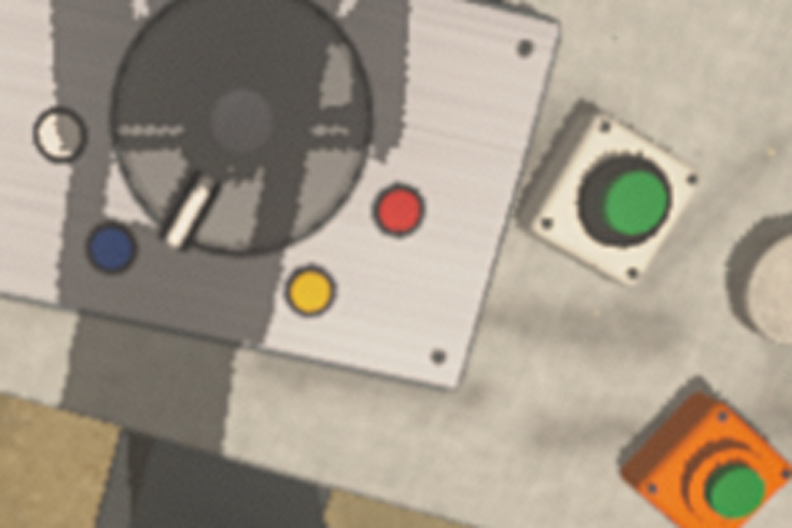

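Centre is (0.5026, 0.1197), housing yaw is 0.080 and the fit residuals are under 0.3 mm. Blue is therefore at world angle -0.54, and the tab is now at about -0.22. I'll turn the tool so its x axis lies along the push and come down beside the right cheek.

Emit:
drive_tool(
  deltas="0.1 0 0.2 0 0 -0.09 0; 0.2 0.01 0.4 0 0 -0.185 0; 0.3 0.01 0.6 0 0 -0.28 0; 0.4 0.015 0.8 0 0 -0.375 0; 0.48 0.015 1.0 0 0 -0.469 0",
)

```text
time: 4.4
tool_pos: [0.4455, 0.1034, 0.2007]
ee_rot: [3.141, 0.0, 1.036]
wrist_force: [-0.1, -0.1, -0.1]
width: 0.0006
finger_force: 0.0
```

Emit:
drive_tool(
  deltas="0 0 0.2 0 0 0 0; 0 0 0.4 0 0 0 0; 0 0 0.4 0 0 0 0",
)

```text
time: 4.7
tool_pos: [0.443, 0.1031, 0.1583]
ee_rot: [-3.136, 0.004, 1.03]
wrist_force: [-0.9, 0.1, 0.3]
width: 0.0004
finger_force: 0.0
```

```bash
python3 m.py w3 | head -5; python3 - <<'E'
from fit import *
s=shot("wrist");print(markfit(s,EXP))
E
```

```text
[0.443  0.1031 0.1583] [-3.1364  0.0041  1.0296] 4.7 [-0.9018  0.1245  0.3494] 0.000354536599283872
dial_centre [287.2 147.1] 0.93 [0.5009 0.1205 0.059 ]
tab_mid [249.7 162. ] 0.97 [0.456  0.1308 0.077 ]
pointer [210.8 151. ] 0.56 [0.4196 0.1624 0.049 ]
mark_blue [211.9 147.4] 0.55 [0.4224 0.1652 0.045 ]
({'blue': array([0.4241, 0.1667]), 'yellow': array([0.4323, 0.0607]), 'red': array([0.4851, 0.0297])}, array([0.5028, 0.1197, 0.0789]), array([-0.0002,  0.0004,  0.0001, -0.0001,  0.0001, -0.0003]))
```

View pics/w3.png

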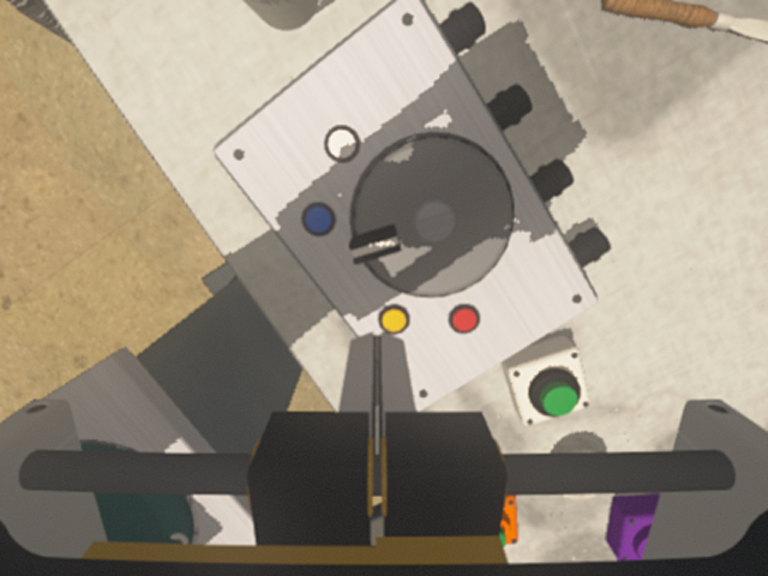

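The tab's right cheek faces the fingers at about (375,250), and the fingertips sit behind it over clear disc. I'll descend now.

Emit:
drive_tool(
  deltas="0 0 0.3 0 0 0 0; 0 0 0.6 0 0 0 0; 0 0 0.85 0 0 0 0; 0 0 0.92 0 0 0 0; 0 0 0.92 0 0 0 0",
)

```text
time: 5.75
tool_pos: [0.4443, 0.1033, 0.0687]
ee_rot: [-3.14, 0.002, 1.029]
wrist_force: [-0.1, -0.5, 0.4]
width: 0.0006
finger_force: 0.0
```

Emit:
drive_tool(
  deltas="0.05 -0.02 0 0 0 0 0; 0.1 -0.035 0 0 0 0 0; 0.15 -0.05 0 0 0 0 0; 0.2 -0.07 0 0 0 0 0; 0.2 -0.07 0 0 0 0 0",
)

```text
time: 6.25
tool_pos: [0.4498, 0.1249, 0.07]
ee_rot: [3.141, -0.001, 1.031]
wrist_force: [-0.1, -0.7, 0.4]
width: 0.0003
finger_force: 0.0
```

```bash
cat > m2.py <<'E'
from fit import *
o=robot.get_obs(); print(o["tool_pos"],o["ee_rot"],o["time"],o["wrist_force"])
s=shot("wrist"); P,x,res=markfit(s,EXP); print(P,x)
C=np.array([.5027,.1197])
for k in ("tab_mid","pointer"):
    for r in finder.landmark_of("wrist",k)[:1]:
        p=ray(s,r["xy"],Z[k]); d=p[:2]-C; print(k,r["confidence"],p,"ang",np.arctan2(-d[1],-d[0]),"r",np.hypot(*d),"target -.54")
save(s,sys.argv[1],(130,60,390,255),3)
E
python3 m2.py w4
```

```text
[0.4498 0.1249 0.07  ] [ 3.141  -0.0007  1.0306] 6.25 [-0.112  -0.6645  0.4017]
{'blue': array([0.4242, 0.1669]), 'yellow': array([0.4395, 0.0579]), 'red': array([0.4852, 0.0296])} [0.5047 0.1197 0.095 ]
tab_mid 0.9 [0.4559 0.1315 0.077 ] ang -0.24720632071100015 r 0.0482900865810737 target -.54
pointer 0.21 [ 0.5223 -0.0934  0.049 ] ang 1.6627032814139204 r 0.21395651246652633 target -.54
```

View pics/w4.png

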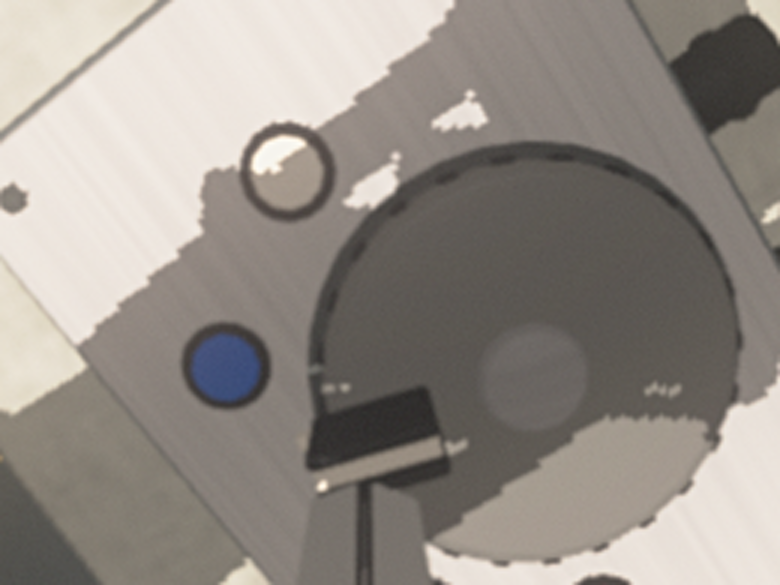

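Blue is at (226,366) in the crop. The fingers have just met the right cheek at about (380,475), and the tab stands near -0.25. I'll keep pushing in small steps.

Emit:
drive_tool(
  deltas="0.03 -0.01 0 0 0 0 0; 0.06 -0.02 0 0 0 0 0; 0.08 -0.02 0 0 0 0 0; 0.08 -0.02 0 0 0 0 0",
)

```text
time: 6.8
tool_pos: [0.4519, 0.1322, 0.0695]
ee_rot: [3.142, 0.0, 1.03]
wrist_force: [-0.1, -0.1, 0.4]
width: 0.0004
finger_force: 0.0
```

```bash
python3 m2.py w5; python3 - <<'E'
from fit import *
s=shot("top")
for k in R: print(k,[(ray(s,c,.049 if k!='green' else .056),a) for c,a in blobs(s,k,15) if abs(ray(s,c,.05)[0]-.45)<.12])
E
```

```text
[0.4519 0.1322 0.0695] [3.1416 0.0001 1.0298] 6.8 [-0.1038 -0.1229  0.3872]
{'blue': array([0.4242, 0.1669]), 'yellow': array([0.4399, 0.0596]), 'red': array([0.4852, 0.0298])} [0.5049 0.1203 0.0945]
tab_mid 0.73 [0.4533 0.1308 0.077 ] ang -0.2204544837285333 r 0.05060710427439635 target -.54
blue []
yellow [(array([0.4363, 0.0558, 0.049 ]), np.int32(26))]
red [(array([0.4879, 0.0246, 0.049 ]), np.int32(26))]
green [(array([ 0.5502, -0.3272,  0.056 ]), np.int32(55)), (array([ 0.5277, -0.0874,  0.056 ]), np.int32(66)), (array([ 0.4701, -0.4879,  0.056 ]), np.int32(53)), (array([ 0.3996, -0.2081,  0.056 ]), np.int32(56))]
```

View pics/w5.png

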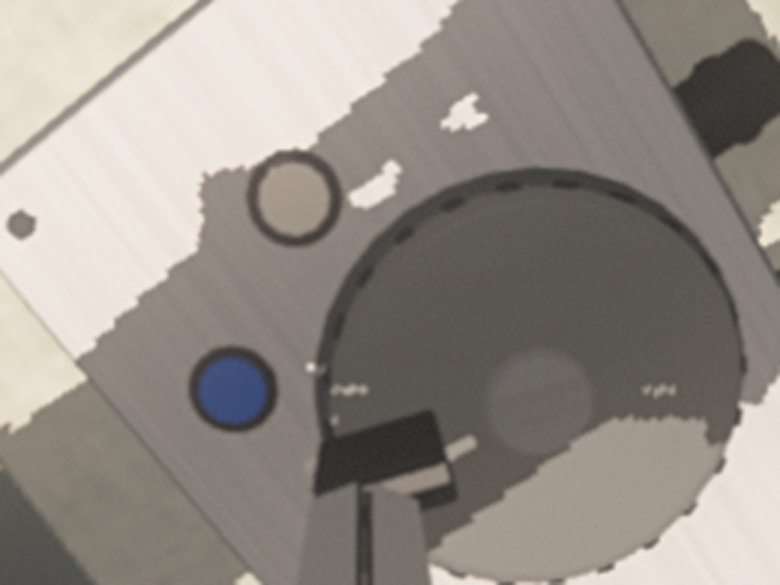

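The force is still zero, the tab has not moved, and the fingertips now hide part of the tab. I need to check the geometry before pushing further.

```bash
python3 - <<'E'
from fit import *
s=shot("wrist"); print(s["fx"],s["fy"],s["cx"],s["cy"],s["D"]); print(s["T"][:3,3])
K=np.array([[s["fx"],0,s["cx"]],[0,s["fy"],s["cy"]],[0,0,1.]])
Ti=np.linalg.inv(s["T"])
def proj(P):
    q=(Ti@np.c_[P,np.ones(len(P))].T)[:3].T; q=q*[1,-1,-1]
    return cv2.projectPoints(q,np.zeros(3),np.zeros(3),K,np.array(s["D"],float))[0][:,0]
C=np.array([.5027,.1197])
T=T_tool()
tips=np.array([[x,y,0] for x in(-.008,.008) for y in(-.0125,.0125)])@T[:3,:3].T+T[:3,3]
f=lambda p:(proj(p)-[130,60])*3
print("tips crop",f(tips))
print("blue crop",f([[.4241,.1668,.049]]),"centre hub",f([[*C,.065]]))
for a in(-.24,-.3,-.4):
    u=np.array([-np.cos(a),-np.sin(a)]);t=np.array([u[1],-u[0]])
    print(a,f([[*(C+r*u+w*t),.095] for r in(.03,.066) for w in(-.008,.008)]))
E
```

```text
269.7653057809807 269.7653057809807 251.00066610777316 192.9247845731939 [-0.0377  0.      0.      0.      0.    ]
[0.4946 0.2051 0.2881]
tips crop [[324.2243 487.189 ]
 [409.8827 487.1592]
 [323.4041 435.4239]
 [410.8013 435.3914]]
blue crop [[231.3282 389.878 ]] centre hub [[539.736  404.6675]]
-0.24 [[458.671  499.8735]
 [442.0219 444.4317]
 [326.6214 537.3367]
 [307.3481 483.5395]]
-0.3 [[455.2352 494.1658]
 [442.148  437.5025]
 [320.6021 524.5732]
 [304.6875 469.2695]]
-0.4 [[450.3368 484.173 ]
 [443.3423 425.901 ]
 [312.344  502.3556]
 [302.2672 444.9137]]
```

The projection doesn't clearly say where the fingertips are relative to the tab, so I'll make one composite: the scene and top views cropped, and the wrist view with model overlays.

```bash
cat > comp.py <<'E'
from fit import *
C=np.array([.5027,.1197])
def proj(s,P):
    q=(np.linalg.inv(s["T"])@np.c_[P,np.ones(len(P))].T)[:3].T*[1,-1,-1]
    K=np.array([[s["fx"],0,s["cx"]],[0,s["fy"],s["cy"]],[0,0,1.]])
    return cv2.projectPoints(q,np.zeros(3),np.zeros(3),K,np.array(s["D"],float))[0][:,0]
def draw(s,crop,f,angs):
    a,b,c,d=crop; im=np.ascontiguousarray(cv2.resize(s["img"][b:d,a:c,::-1],None,fx=f,fy=f,interpolation=cv2.INTER_CUBIC))
    for ang,col in angs:
        u=np.array([-np.cos(ang),-np.sin(ang)]);t=np.array([u[1],-u[0]])
        for z in(.059,.095):
            q=[[*(C+r*u+w*t),z] for r,w in((.03,-.008),(.066,-.008),(.066,.008),(.03,.008))]
            cv2.polylines(im,[np.int32((proj(s,np.array(q))-[a,b]+.5)*f)],True,col,1)
    return im
def run(name,angs,cr=(210,160,310,240)):
    w=shot("wrist"); sc=shot("scene"); 
    i0=draw(w,cr,4,[]); i1=draw(w,cr,4,angs)
    i2=draw(sc,(190,190,270,250),5,[]); i3=draw(sc,(190,190,270,250),5,angs)
    H=300; r=lambda i:cv2.resize(i,(400,H))
    cv2.imwrite(f"pics/{name}.png",np.vstack([np.hstack([r(i0),r(i1)]),np.hstack([r(i2),r(i3)])]))
if __name__=="__main__": run("c1",[(-.24,(0,0,255)),(-.45,(0,255,0))])
E
python3 comp.py
```

```text
(no output)
```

View pics/c1.png

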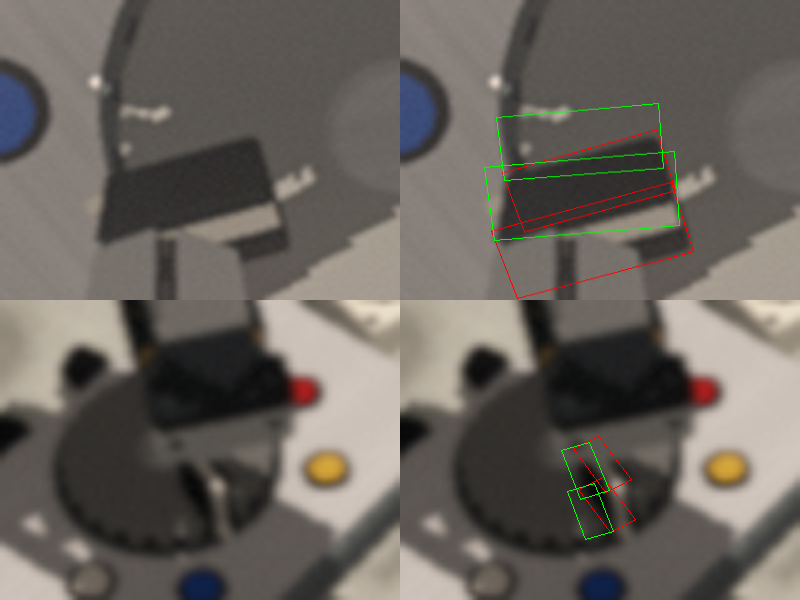

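```bash
python3 - <<'E'
from h import *
a=cv2.resize(cv2.imread("pics/w3.png",0),(512,384),interpolation=cv2.INTER_AREA)
b=shot("wrist")["img"].mean(2).astype(int)
for r in range(210,262,4): print(r,"free",a[r,222:284:3],"\n    now ",b[r,222:284:3])
o=robot.get_obs(); print(o["joint_torque"],o["wrist_torque"],o["tool_pos"])
E
```

```text
210 free [198 186 128 211 196 142 126 148 212 228 141 137 200 196 193 195 108 179
 223 220 222] 
    now  [125 125 127 128 126  51  49  48  48  48  47  47  46  47  49  47  48  47
  47 146 158]
214 free [192 183 164 173 222 220 221 225 221 223 149 172 197 195 194 193 147 178
 220 222 220] 
    now  [128 126 125 135 133  49  49  50  51  50  47  45  49  47  51  51  52  60
  86  76  85]
218 free [199 190 179 172 171 223 221 222 225 221 213 109 183 196 195 177 120 222
 219 220 222] 
    now  [125 128 127 126 103  49  48  49  50  50  50  47  50  75 116 134 140 140
 140 113  86]
222 free [199 197 186 177 174 170 223 192 137 184 208 127 100 117 147 195 222 221
 219 221 219] 
    now  [129 127 127 127  81  49  54  80 107  91 114 114 128 138 141 139 117  93
  57  48  79]
226 free [203 203 194 185 145 118 113 114 115  82  85 114 116 115 118 152 222 221
 221 220 220] 
    now  [130 130 126 128 118 110 113 111 113  72  62 112 111 111 110  99  51  54
  53  56  79]
230 free [207 205 200 187 116 114 114 115 115  83  83 113 118 116 117 115 203 222
 220 222 220] 
    now  [128 130 130 125 114 112 112 
[... 880 characters left out ...]
 76 113 115 114 114 115 113 183
 221 222 222] 
    now  [128 128 128 114 115 114 114 112 114  60  69 111 112 113 114 115 115 191
 228 165 115]
254 free [206 205 177 109 112 112 112 112 114  72  75 111 115 113 114 116 114 146
 223 221 222] 
    now  [129 128 124 115 114 115 115 113 116  65  75 111 114 113 112 117 116 148
 224 227 227]
258 free [206 209 148 110 112 111 112 112 112  69  77 104 112 113 113 114 113 122
 226 224 217] 
    now  [128 126 119 114 113 112 113 114 112  61  77 103 116 113 115 113 114 116
 205 227 227]
[ 4.56702008e-03 -2.70810610e+01 -2.92264384e+01  6.64088130e-02
 -3.55570950e-02 -1.35066230e-05] [-0.00845448 -0.04547369  0.0048102 ] [0.45179528 0.13190731 0.06954854]
```

The finger outline is identical to the one in free air. The whole tip shows in front of the tab, so the real fingertips pass over the tab's top, about 27 mm higher than the model says with the fingers closed. I'll back off over clear disc and feel downward carefully.

Emit:
drive_tool(
  deltas="-0.3 0 0 0 0 0 0; -0.3 0.25 0 0 0 0 0; -0.3 0.25 0.05 0 0 0 0; -0.3 0.25 0.09 0 0 0 0; -0.3 0.25 0.09 0 0 0 0",
)

```text
time: 7.7
tool_pos: [0.4568, 0.0938, 0.0596]
ee_rot: [-3.14, 0.001, 1.03]
wrist_force: [-0.1, 0.2, -0.2]
width: 0.0004
finger_force: 0.0
```

Emit:
drive_tool(
  deltas="0 0 0.01 0 0 0 0; 0 0 0.02 0 0 0 0; 0 0 0.02 0 0 0 0",
)

```text
time: 8.0
tool_pos: [0.4576, 0.0937, 0.0585]
ee_rot: [-3.142, 0.0, 1.03]
wrist_force: [-0.7, -0.3, -0.1]
width: 0.0008
finger_force: 0.0
```

Emit:
drive_tool(
  deltas="0 0 0.01 0 0 0 0; 0 0 0.02 0 0 0 0; 0 0 0.02 0 0 0 0",
)

```text
time: 8.3
tool_pos: [0.4577, 0.0934, 0.0564]
ee_rot: [-3.141, 0.0, 1.03]
wrist_force: [-0.5, -0.7, 0.2]
width: 0.0007
finger_force: 0.0
```

There is no contact at a reported 56 mm, which is below the disc top, so the tip offset is confirmed. I'll go down a bit more, watching the force.

Emit:
drive_tool(
  deltas="0 0 0.02 0 0 0 0; 0 0 0.04 0 0 0 0; 0 0 0.04 0 0 0 0",
)

```text
time: 8.6
tool_pos: [0.4574, 0.0933, 0.0521]
ee_rot: [-3.141, 0.001, 1.029]
wrist_force: [0.0, -0.3, 0.9]
width: 0.0004
finger_force: 0.0
```

Emit:
drive_tool(
  deltas="0 0 0.02 0 0 0 0; 0 0 0.04 0 0 0 0; 0 0 0.04 0 0 0 0",
)

```text
time: 8.9
tool_pos: [0.4575, 0.0934, 0.0481]
ee_rot: [-3.141, 0.001, 1.03]
wrist_force: [0.6, 0.1, 0.1]
width: 0.0005
finger_force: 0.0
```

Emit:
drive_tool(
  deltas="0 0 0.02 0 0 0 0; 0 0 0.04 0 0 0 0; 0 0 0.04 0 0 0 0",
)

```text
time: 9.2
tool_pos: [0.4575, 0.0933, 0.0441]
ee_rot: [-3.141, 0.001, 1.029]
wrist_force: [0.3, -0.1, -0.8]
width: 0.0004
finger_force: 0.0
```

```bash
python3 - <<'E'
from comp import *
run("c2",[(-.24,(0,0,255))],(190,130,310,220))
E
```

```text
(no output)
```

View pics/c2.png

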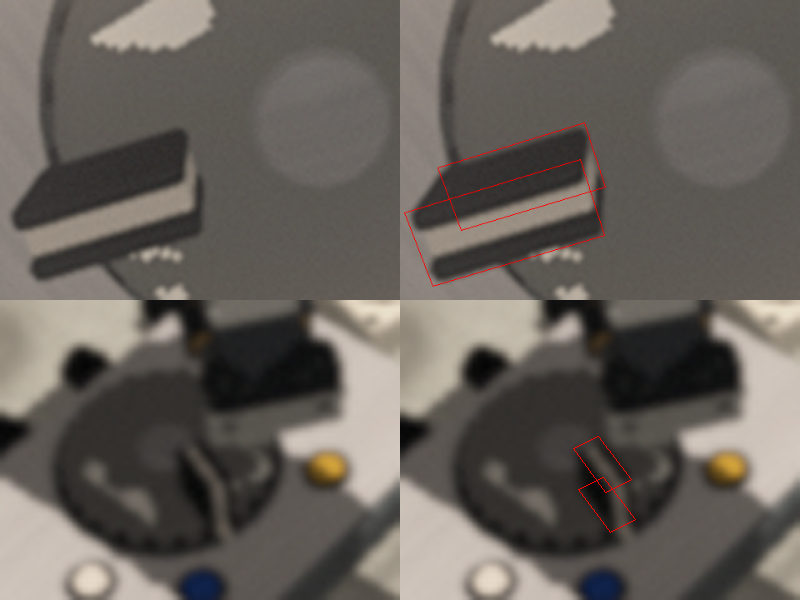

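The model outline fits the tab at -0.24, so it hasn't moved. The tips are now about 12 mm above the disc, and I'll push at this height.

Emit:
drive_tool(
  deltas="0 -0.12 0 0 0 0 0; 0 -0.25 0 0 0 0 0; 0.08 -0.25 0 0 0 0 0; 0.14 -0.25 0 0 0 0 0; 0.2 -0.25 0 0 0 0 0",
)

```text
time: 9.8
tool_pos: [0.4453, 0.1236, 0.0441]
ee_rot: [-3.139, 0.003, 1.03]
wrist_force: [-4.3, -2.5, 0.3]
width: 0.0005
finger_force: 1.8
```

Emit:
drive_tool(
  deltas="0.03 0 0 0 0 0 0; 0.06 0 0 0 0 0 0; 0.06 0 0 0 0 0 0",
)

```text
time: 10.1
tool_pos: [0.4503, 0.1288, 0.0443]
ee_rot: [3.141, -0.0, 1.03]
wrist_force: [-1.6, -1.6, -0.6]
width: 0.0
finger_force: 0.8
```

```bash
cat > ang.py <<'E'
from comp import *
# tab angle: fit template (white-core top face between black cheek tops) by correlation
def tabangle(s,C):
    g=s["img"].mean(2).astype(np.float32); best=[]
    for a in np.arange(-1,.3,.01):
        u=np.array([-np.cos(a),-np.sin(a)]);t=np.array([u[1],-u[0]])
        def v(ws,rs=np.linspace(.034,.062,15)):
            q=np.array([[*(C+r*u+w*t),.095] for r in rs for w in ws]); p=proj(s,q).astype(np.float32)
            return cv2.remap(g,p[:,:1],p[:,1:],cv2.INTER_LINEAR).mean()
        best.append((v((-.0015,0,.0015))-v((.0045,.0055,.0065)),a))   # core minus far (left) cheek, never hidden
    best.sort(reverse=True); return best[:4]
if __name__=="__main__":
    o=robot.get_obs(); print(o["tool_pos"],o["time"])
    s=shot("wrist"); print(tabangle(s,C)); r=finder.landmark_of("wrist","tab_mid")
    for r in r[:1]:
        d=ray(s,r["xy"],.077)[:2]-C; print(r["confidence"],np.arctan2(-d[1],-d[0]),np.hypot(*d))
    print(markfit(s,EXP))
E
python3 ang.py
```

```text
[0.4503 0.1288 0.0443] 10.1
[(np.float32(91.512375), np.float64(-0.5399999999999996)), (np.float32(90.81407), np.float64(-0.5299999999999996)), (np.float32(88.61966), np.float64(-0.5499999999999996)), (np.float32(82.50963), np.float64(-0.5199999999999996))]
0.56 -0.5212091946208182 0.047267949863680866
({'blue': array([0.4243, 0.167 ]), 'red': array([0.4852, 0.0299])}, array([0.503 , 0.1199, 0.0782]), array([-0.0002,  0.0003,  0.0002, -0.0003]))
```

The tab is at about -0.535 and the target is -0.541. I'll back off along -x and measure it unobstructed.

Emit:
drive_tool(
  deltas="-0.1 0 0 0 0 0 0; -0.25 0 0 0 0 0 0; -0.25 0 0 0 0 0 0",
)

```text
time: 10.5
tool_pos: [0.4365, 0.1057, 0.0449]
ee_rot: [3.14, -0.0, 1.028]
wrist_force: [-0.0, 0.3, -0.6]
width: 0.0005
finger_force: 0.0
```

```bash
cat > ang2.py <<'E'
from ang import *
s=shot("wrist"); P,x,r=markfit(s,EXP); b=P['blue']-C; print("blue ang",np.arctan2(-b[1],-b[0]),"fit target",x[2]-.62,x)
print(tabangle(s,C)); print(tabangle(s,x[:2])[:2])
for k in("tab_mid","pointer"):
    for r in finder.landmark_of("wrist",k)[:1]:
        d=ray(s,r["xy"],Z[k])[:2]-C; print(k,r["confidence"],np.arctan2(-d[1],-d[0]),np.hypot(*d))
E
python3 ang2.py
```

```text
blue ang -0.5408675526174996 fit target -0.5320064090554678 [0.504  0.1197 0.088 ]
[(np.float32(91.96925), np.float64(-0.5299999999999996)), (np.float32(90.48634), np.float64(-0.5199999999999996)), (np.float32(89.66223), np.float64(-0.5399999999999996)), (np.float32(84.24896), np.float64(-0.5499999999999996))]
[(np.float32(92.29546), np.float64(-0.5199999999999996)), (np.float32(92.17648), np.float64(-0.5099999999999996))]
tab_mid 0.85 -0.5324923996686654 0.04967148184333962
```

Emit:
drive_tool(
  deltas="0 0 -0.4 0 0 0 0; 0 0 -0.8 0 0 0 0; 0 0 -1 0 0 0 0; 0 0 -1 0 0 0 0; 0 0 -1 0 0 0 0",
)

```text
time: 11.15
tool_pos: [0.4369, 0.1073, 0.1441]
ee_rot: [3.142, -0.0, 1.03]
wrist_force: [-0.4, 0.9, -0.9]
width: 0.0004
finger_force: 0.0
```

```bash
python3 ang2.py; python3 - <<'E'
from ang import *
s=shot("wrist"); im=draw(s,(190,80,320,180),6,[(-.53,(0,255,0))])
q=proj(s,np.array([[*(C-np.array([np.cos(-.53),np.sin(-.53)])*r),.095] for r in(.03,.066)])) 
cv2.imwrite("pics/f.png",im)
print([(ray(s,c,.056),a) for c,a in blobs(s,'green')])
E
```

```text
blue ang -0.5390609247529157 fit target -0.5409780256248726 [0.5029 0.1197 0.079 ]
[(np.float32(82.31944), np.float64(-0.5299999999999996)), (np.float32(79.131256), np.float64(-0.5399999999999996)), (np.float32(78.83472), np.float64(-0.5199999999999996)), (np.float32(74.64748), np.float64(-0.5499999999999996))]
[(np.float32(82.086), np.float64(-0.5299999999999996)), (np.float32(80.06759), np.float64(-0.5199999999999996))]
tab_mid 0.91 -0.48226295767783395 0.048094147614472185
[(array([ 0.5237, -0.0828,  0.056 ]), np.int32(350)), (array([ 0.404 , -0.2005,  0.056 ]), np.int32(121))]
```

View pics/f.png

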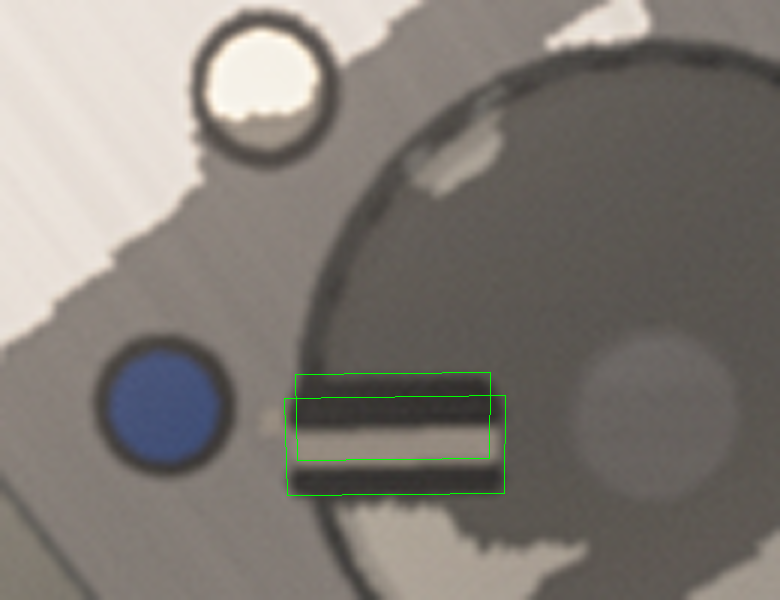

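The tab, pointer nose (272,420) and blue mark (166,405) nearly line up, with about 0.01–0.015 rad still to go. A 0.7 mm nudge should correct that.

Emit:
drive_tool(
  deltas="0 0 0.4 0 0 0 0; 0 0 0.8 0 0 0 0; 0 0 1 0 0 0 0; 0 0 1 0 0 0 0",
)

```text
time: 11.75
tool_pos: [0.4326, 0.1066, 0.0396]
ee_rot: [-3.133, 0.006, 1.029]
wrist_force: [-0.0, 1.0, 0.4]
width: 0.0004
finger_force: 0.0
```

Emit:
drive_tool(
  deltas="0.12 0 0 0 0 0 0; 0.21 0 0 0 0 0 0; 0.245 0 0 0 0 0 0; 0.257 0 0 0 0 0 0; 0.257 0 0 0 0 0 0",
)

```text
time: 12.25
tool_pos: [0.4508, 0.1295, 0.0453]
ee_rot: [3.14, -0.001, 1.03]
wrist_force: [0.6, -0.7, 1.4]
width: 0.0004
finger_force: 0.1
```

Emit:
drive_tool(
  deltas="-0.15 0 0 0 0 0 0; -0.257 0 0 0 0 0 0; -0.257 0 -0.4 0 0 0 0; -0.257 0 -0.8 0 0 0 0; -0.257 0 -1 0 0 0 0",
)

```text
time: 12.75
tool_pos: [0.4377, 0.1064, 0.1482]
ee_rot: [3.137, -0.003, 1.028]
wrist_force: [0.6, -0.7, -0.1]
width: 0.0005
finger_force: 0.0
```

Emit:
drive_tool(
  deltas="0 0 0 0 0 0 0; 0 0 0 0 0 0 0",
)

```text
time: 12.95
tool_pos: [0.4363, 0.1065, 0.144]
ee_rot: [-3.141, 0.0, 1.029]
wrist_force: [0.1, -0.9, -0.8]
width: 0.0004
finger_force: 0.0
```

```bash
python3 ang2.py; python3 -c "
from h import *
o=robot.get_obs();print(o['tool_pos'],o['ee_rot'])"
```

```text
blue ang -0.5387390131336209 fit target -0.5411542873331662 [0.5028 0.1197 0.0788]
[(np.float32(80.60738), np.float64(-0.5399999999999996)), (np.float32(79.63312), np.float64(-0.5299999999999996)), (np.float32(79.3407), np.float64(-0.5499999999999996)), (np.float32(74.881546), np.float64(-0.5599999999999996))]
[(np.float32(80.57736), np.float64(-0.5399999999999996)), (np.float32(79.753204), np.float64(-0.5299999999999996))]
tab_mid 0.73 -0.5240567356602954 0.04575568714056881
pointer 0.22 -0.4890530469976556 0.09078770887073495
[0.43543581 0.10672448 0.14232666] [-3.13847823e+00  2.51023684e-03  1.02916752e+00]
```

The tab is at -0.540, matching the target. Next is the green button on the white box beside the housing, at (0.5245, -0.084).

Emit:
drive_tool(
  deltas="-0.2 0.3 0 0 0 0 0; -0.4 0.6 0 0 0 0 0; -0.59 0.865 0 0 0 0 0; -0.59 0.865 0 0 0 0 0",
)

```text
time: 13.5
tool_pos: [0.4806, 0.0091, 0.1423]
ee_rot: [-3.139, 0.003, 1.025]
wrist_force: [-0.3, -0.1, -1.0]
width: 0.0005
finger_force: 0.0
```

Emit:
drive_tool(
  deltas="-0.2 0.3 0 0 0 0 0; -0.4 0.6 0 0 0 0 0; -0.59 0.865 0 0 0 0 0; -0.59 0.865 0 0 0 0 0",
)

```text
time: 13.9
tool_pos: [0.5243, -0.0853, 0.1425]
ee_rot: [-3.139, 0.002, 1.026]
wrist_force: [-0.6, -0.2, -0.4]
width: 0.0005
finger_force: 0.0
```

Emit:
drive_tool(
  deltas="0 0 0.3 0 0 0 0; 0 0 0.6 0 0 0 0; 0 0 0.85 0 0 0 0; 0 0 0.97 0 0 0 0; 0 0 0.97 0 0 0 0",
)

```text
time: 14.4
tool_pos: [0.5221, -0.0816, 0.0449]
ee_rot: [-3.136, 0.001, 1.03]
wrist_force: [-0.8, 0.3, -0.1]
width: 0.0003
finger_force: 0.0
```

```bash
python3 -c "
from fit import *
o=robot.get_obs();print(o['tool_pos'],o['wrist_force'])
s=shot('top');print([(ray(s,c,.056),a) for c,a in blobs(s,'green',15)])"
```

```text
[ 0.5221 -0.0816  0.0449] [-0.7577  0.253  -0.1343]
[(array([0.7635, 0.3798, 0.056 ]), np.int32(99)), (array([ 0.5502, -0.3272,  0.056 ]), np.int32(55)), (array([ 0.4701, -0.4879,  0.056 ]), np.int32(53)), (array([ 0.3997, -0.2083,  0.056 ]), np.int32(55))]
```

Emit:
drive_tool(
  deltas="0 0 0.04 0 0 0 0; 0 0 0.08 0 0 0 0; 0 0 0.11 0 0 0 0; 0 0 0.11 0 0 0 0",
)

```text
time: 14.85
tool_pos: [0.5243, -0.0831, 0.0365]
ee_rot: [-3.142, 0.0, 1.029]
wrist_force: [0.5, 0.0, 0.5]
width: 0.0006
finger_force: 0.0
```

Emit:
drive_tool(
  deltas="0 0 0.02 0 0 0 0; 0 0 0.04 0 0 0 0; 0 0 0.04 0 0 0 0",
)

```text
time: 15.15
tool_pos: [0.5241, -0.0831, 0.0322]
ee_rot: [-3.141, 0.0, 1.029]
wrist_force: [0.3, -1.0, -0.2]
width: 0.0006
finger_force: 0.0
```

Emit:
drive_tool(
  deltas="0 0 0.02 0 0 0 0; 0 0 0.03 0 0 0 0; 0 0 0.03 0 0 0 0",
)

```text
time: 15.45
tool_pos: [0.5242, -0.0831, 0.0293]
ee_rot: [-3.141, 0.0, 1.029]
wrist_force: [0.6, 0.5, -0.8]
width: 0.0002
finger_force: 0.0
```

Emit:
drive_tool(
  deltas="0 0 0.02 0 0 0 0; 0 0 0.03 0 0 0 0; 0 0 0.03 0 0 0 0",
)

```text
time: 15.75
tool_pos: [0.5242, -0.0831, 0.0263]
ee_rot: [-3.141, 0.0, 1.03]
wrist_force: [0.0, -0.1, -0.4]
width: 0.0007
finger_force: 0.0
```

Emit:
drive_tool(
  deltas="0 0 0.02 0 0 0 0; 0 0 0.02 0 0 0 0",
)

```text
time: 15.95
tool_pos: [0.5241, -0.0831, 0.0243]
ee_rot: [-3.141, 0.0, 1.03]
wrist_force: [0.0, -0.2, 0.4]
width: 0.0004
finger_force: 0.0
```

Emit:
drive_tool(
  deltas="0 0 0.02 0 0 0 0; 0 0 0.02 0 0 0 0",
)

```text
time: 16.15
tool_pos: [0.5241, -0.0831, 0.0222]
ee_rot: [-3.141, 0.0, 1.03]
wrist_force: [1.1, -0.6, -0.4]
width: 0.0008
finger_force: 0.0
```

Emit:
drive_tool(
  deltas="0 0 0.02 0 0 0 0; 0 0 0.02 0 0 0 0",
)

```text
time: 16.35
tool_pos: [0.5241, -0.0831, 0.0202]
ee_rot: [-3.141, 0.0, 1.03]
wrist_force: [-0.1, 0.4, 0.2]
width: 0.0002
finger_force: 0.0
```

Emit:
drive_tool(
  deltas="0 0 0.02 0 0 0 0; 0 0 0.02 0 0 0 0",
)

```text
time: 16.55
tool_pos: [0.5241, -0.0831, 0.0182]
ee_rot: [-3.141, 0.0, 1.03]
wrist_force: [-1.0, -0.3, -0.0]
width: 0.0006
finger_force: 0.0
```

```bash
python3 -c "
from fit import *
o=robot.get_obs();print(o['tool_pos'],o['wrist_force'])
s=shot('wrist');print([(c,ray(s,c,.056),a) for c,a in blobs(s,'green',10)])
g=s['img'];h=cv2.cvtColor(g,cv2.COLOR_RGB2HSV);m=(h[...,0]>45)&(h[...,0]<80)&(h[...,1]>110)
for r in range(180,250,4): print(r,''.join('G' if m[r,c] else ('#' if 100<g[r,c].mean()<122 else '.') for c in range(200,310,2)))"
```

```text
[ 0.5241 -0.0831  0.0182] [-0.9945 -0.3008 -0.0244]
[]
180 #######....###..#.#.......................#############
184 ########.#.....#...........................############
188 ####........................................###########
192 ##..........................................###########
196 #....................#.........##............##########
200 ..............................................#########
204 #.#...................................#........###.....
208 ................................................###....
212 .............#..................................####...
216 ............#....................................##....
220 ..................................................##...
224 ....................####....####.......................
228 .................#######....#######....................
232 ............#....#######....#######....................
236 .............#...#######....#######....................
240 ................########....########...........#.......
244 ................########....########...................
248 ................########....########...................
```

```bash
python3 -c "
from comp import *
s=shot('wrist');g=s['img'].astype(int)
print(proj(s,np.array([[.524,-.0835,.056]]+[[.524+.016*np.cos(t),-.0835+.016*np.sin(t),.056] for t in(0,1.57,3.14,4.71)])))
for r in range(150,290,5): print(r,''.join('G' if g[r,c,1]>g[r,c,0]*1.25 and g[r,c,1]>g[r,c,2]*1.25 and g[r,c,1]>30 else str(min(9,int(g[r,c].mean()//26))) for c in range(160,340,3)))
s=shot('scene');print([(c,ray(s,c,.056),a) for c,a in blobs(s,'green',5)])
"
```

```text
[[252.5791 232.982 ]
 [271.5079 222.5828]
 [241.1468 215.549 ]
 [234.0983 243.0794]
 [263.5182 249.7073]]
150 444444444444444444457543334444434443344444444444444444444444
155 444444444444444444443333333333333333334444444444444444444444
160 444444444444444444333333333333333333333333444444444444444444
165 444444444444444333333333333333333334444433444444444444444444
170 444444444444433334433333333333444444444443344444444444444444
175 444444444443333443333333334444444455554444344444444444444444
180 444444444333444443333444444445555555542254344444444444444444
185 444444333344444444444444455555555555555555434444444447765666
190 444433334444444444445555555555555555555555444444444444444444
195 443334444444444555555555555544433455555555544444444466777677
200 333444444444445424555555532222222221145555554444444577777777
205 474444444444444324555554222222222122222455554447777777777777
210 66744444465777755555554222222GGGGG22222245555444777777777777
215 666777777777777755555522222GGGGGGGGGG22225555444677777888777
220 6666677777777777655553222GGGGGGGGGGGGG2224555544677787788777
225 666666677777777
[... 446 characters left out ...]
777776666666766674444443224444444666676676777777777777
265 788887777777666666666654444443224444444777777777777777777777
270 788887777777766666666644444443224444444677777777777777777777
275 787777743323222322232222222223323222222233333323332222777777
280 777777722222222222222222222223323221222222222222222222247777
285 777777222222222222222222211113323122112222222222222222234467
[(array([309.0541, 141.5676]), array([ 0.5426, -0.32  ,  0.056 ]), np.int32(37)), (array([322.5789, 180.4912]), array([ 0.3921, -0.2024,  0.056 ]), np.int32(57)), (array([266.525, 182.9  ]), array([ 0.5129, -0.0749,  0.056 ]), np.int32(40)), (array([ 94.3265, 212.6735]), array([0.7988, 0.3608, 0.056 ]), np.int32(631))]
```

The green button shows around (253,228), directly under the fingertips, and there's no contact yet. I'll keep lowering in 2 mm steps.

Emit:
drive_tool(
  deltas="0 0 0.02 0 0 0 0; 0 0 0.02 0 0 0 0",
)

```text
time: 16.9
tool_pos: [0.5247, -0.0833, 0.0168]
ee_rot: [3.141, -0.0, 1.03]
wrist_force: [-0.3, -0.5, 2.3]
width: 0.0007
finger_force: 0.8
```

Emit:
drive_tool(
  deltas="0 0 0.02 0 0 0 0; 0 0 0.02 0 0 0 0",
)

```text
time: 17.1
tool_pos: [0.5247, -0.0832, 0.0148]
ee_rot: [3.141, -0.0, 1.03]
wrist_force: [-0.3, -0.5, 2.9]
width: 0.0005
finger_force: 1.4
```

Emit:
drive_tool(
  deltas="0 0 0.02 0 0 0 0; 0 0 0.02 0 0 0 0",
)

```text
time: 17.3
tool_pos: [0.5247, -0.0833, 0.0128]
ee_rot: [3.141, -0.0, 1.029]
wrist_force: [-0.2, -0.7, 4.4]
width: 0.0007
finger_force: 2.0
```

Contact, with the force rising as the spring compresses. I'll continue to the hard stop.

Emit:
drive_tool(
  deltas="0 0 0.01 0 0 0 0; 0 0 0.02 0 0 0 0; 0 0 0.02 0 0 0 0",
)

```text
time: 17.6
tool_pos: [0.5247, -0.0833, 0.0114]
ee_rot: [3.141, -0.0, 1.03]
wrist_force: [-0.7, 0.3, 6.7]
width: 0.0006
finger_force: 3.3
```

Emit:
drive_tool(
  deltas="0 0 0.01 0 0 0 0; 0 0 0.01 0 0 0 0; 0 0 0.01 0 0 0 0",
)

```text
time: 17.9
tool_pos: [0.5248, -0.0833, 0.0113]
ee_rot: [3.14, -0.0, 1.03]
wrist_force: [-2.5, -0.3, 9.6]
width: 0.0002
finger_force: 5.1
```

It is at the hard stop: z stalls at 0.0113 m and the force is 9.6 N. I'll release it, lift, and check both.

Emit:
drive_tool(
  deltas="0 0 -0.2 0 0 0 0; 0 0 -0.6 0 0 0 0; 0 0 -1 0 0 0 0; 0 0 -1 0 0 0 0",
)

```text
time: 18.3
tool_pos: [0.5279, -0.0841, 0.1155]
ee_rot: [3.131, -0.003, 1.03]
wrist_force: [0.1, -1.0, -0.1]
width: 0.0002
finger_force: 0.0
```

Emit:
drive_tool(
  deltas="0 0 -0.4 0 0 0 0; 0 0 -0.8 0 0 0 0; 0.2 -0.2 -1 0 0 0 0; 0.2 -0.2 -1 0 0 0 0",
)

```text
time: 18.7
tool_pos: [0.5186, -0.0541, 0.2124]
ee_rot: [3.137, -0.003, 1.032]
wrist_force: [0.1, 0.1, 0.7]
width: 0.0006
finger_force: 0.0
```

```bash
python3 ang2.py; python3 -c "
from fit import *
o=robot.get_obs();print(o['tool_pos'],o['wrist_force'],o['time'])
s=shot('wrist')
print([(ray(s,c,.056),a) for c,a in blobs(s,'green')])
for c in('top','scene'):
  s=shot(c)
  for k in('beaker','stone_model_1','pin_tin'):
    for r in finder.landmark_of(c,k)[:1]: print(c,k,ray(s,r['xy'],0),r['confidence'])"
```

```text
blue ang -0.5364262175230681 fit target -0.5325642492229874 [0.5023 0.1201 0.0874]
[(np.float32(141.96964), np.float64(-0.5199999999999996)), (np.float32(141.52386), np.float64(-0.5299999999999996)), (np.float32(132.02983), np.float64(-0.5099999999999996)), (np.float32(131.10033), np.float64(-0.5399999999999996))]
[(np.float32(141.87137), np.float64(-0.5199999999999996)), (np.float32(138.86761), np.float64(-0.5299999999999996))]
tab_mid 0.62 -0.5848971971279815 0.05144726473771936
pointer 0.65 -0.5391945532145765 0.09600309474687799
[ 0.5167 -0.0559  0.2071] [0.1679 0.1167 0.1564] 18.85
[(array([ 0.5242, -0.0837,  0.056 ]), np.int32(319)), (array([ 0.5493, -0.3171,  0.056 ]), np.int32(122))]
top beaker [0.5008 0.3335 0.    ] 0.76
top stone_model_1 [0.4943 0.4529 0.    ] 0.74
top pin_tin [ 0.5258 -0.2102  0.    ] 0.51
scene beaker [0.4944 0.3282 0.    ] 0.63
scene stone_model_1 [0.4767 0.457  0.    ] 0.62
scene pin_tin [ 0.5115 -0.2049  0.    ] 0.74
```

The selector is within about 0.01 rad of blue, the button is released, and the loose things are where they were within detection noise. I'm handing in.

```bash
python3 -c "
from bench import robot
print(robot.close_job())"
```

```text
the job is handed in; nothing more can be done
None
```

The selector is on blue (within about 0.01 rad of the mark), the green button on the white box was then pressed to its stop and released, no loose object was moved, and the job was handed in at about 19 s.

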